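# Couple the keyed drive shaft to the bench mill

### The arm

A 6-joint arm with a two-finger parallel gripper is mounted at the origin on the work surface. World frame = base frame: x ahead of the robot, y to its left, z up, the work surface at z = 0. Lengths are in mm, angles in rad, forces in N, time in s.
With the tool pointing down it reaches from about 325 to 750 mm from the base axis. Payload 7.6 kg.
Tool frame: the origin (TCP) lies between the finger pads; the fingertips stand 11 mm ahead of it and the grasp point (between the pads) lies 8 mm behind it; z points along the fingers, y is the line along which they close (so a half turn about z gives the same grasp; the last joint's range is limited). The gripper opens to 85 mm and grips with 20 to 120 N. Pads are 22 mm wide; open, the fingers measure 114 mm over their backs; the gripper's body (76 mm by 85 mm) begins 54 mm behind the grasp point. The pads swing forward as they close: fully open they stand 13 mm farther back than shut.
Start: joints at [-1.323, 0.052, 1.401, -0, 1.689, -0.07], TCP at [164.076, -498.725, 207.123] pointing down, gripper open.
Joint ranges: [-2.9, 2.9], [-0.91, 2.17], [0.12, 2.37], [-1.06, 4.2], [0.26, 2.73], [-2.93, 2.93]. Speed limits (rad/s): [2.57, 2.57, 3.01, 3.14, 3.14, 3.14].

### API

Orientations are given as a unit quaternion [w, x, y, z].
In Python, from plant import r, viewer, search_frame, cut_out, tip_of gives the robot as it stands. The module is installed in compiled form; this text tells all that it offers.
- The arm moves only by the tool arm_command, never from a script. Its argument "rows" is a list of rows, each a list of 5 numbers: the shift along the world's x, y, z in m, then the turn about the world's z in degrees, then the gripper's target within -1 to 1 (shut at 1, half-way at 0, fully open at -1). In form: [[x, y, z, twist, jaw], ...]. A call has 1 to 20 rows; each row is the pose to reach, as a shift and turn from the pose commanded when the call began; what a row does not reach only later rows make up. A row lasts 1/10 s, in which the tool goes at most 50 mm and 8.59 degrees, less where a joint would pass 70% of its speed; a pose out of reach is approached as far as the arm can. A call with a gripper value outside its range is refused whole. The fingers move at their own pace and stop on an object; "grip_force" is the grip in N (left out, the last holds). Time passes only in rows, so rows that repeat a pose let the fingers close. It gives the time, the measured TCP pose, the force, the opening and the grip force at its end, in the units of the state.
- r.observe(): the state, without advancing time (a new reading comes with each control period).
- viewer.capture(name): name is "side" or "top" or "wrist"; returns a dict with "pixels" (420x560x3 uint8, red, green, blue), "depth" (420x560 float32, mm along the optical axis (not along the pixel's ray), 0 where there is no reading), "camera_matrix" (3x3 intrinsics, pixels), "dist_coeffs" ([k1, k2, p1, p2, k3] as OpenCV has them; the pictures are not rectified), "R" (3x3) and "t" (3): a world point X has camera coordinates R X + t. Camera axes: x right, y down, z forward; pixel columns grow to the right and rows downward; lengths in mm; the calibration is good to about 2 mm. A picture is of the moment at which its call begins.
- r.job_done(): hands the job in; it is judged then, once.
Trained networks look in a picture, given as the dict that the camera call returned (one of the last four; its "shot" number tells which), for a name from the list of things; names that differ only in an ending like _2 or _b are one class to them, and where a whole thing is asked for, a point or a joint stands for the part that bears it (a point fixed in the world has none). Each returns a list of dicts, best first, with "score" (0 to 1); they miss things now and then, are a little off and sometimes report something else, mostly with a low value. They report only what shows in the picture. A call takes as long as a camera call. They do not tell look-alikes from the thing itself.
- search_frame(label, picture): "location" ([x, y, z] in mm, in world coordinates, good to about 4 mm: the middle of the surface that is visible of it).
- cut_out(label, picture): "mask" (420x560 bool, what is visible of it).
- tip_of(label, picture): "location" ([x, y, z] in mm, in world coordinates, good to about 4 mm: a listed point, or the origin of a listed thing).
The state is a dict: "t": time; "qpos": joint angles; "joint_velocities": joint speeds; "joint_efforts": joint torques, N m; "eef_pos": TCP position; "tool_rot": TCP orientation; "force": force on the tool from outside, world axes, zero at the start; "moment": the same for the moment, N m; "gripper_width": finger opening in mm; "finger_force": force on a finger pad.
Only numpy, scipy, OpenCV 4.12 (cv2) and the standard library are available. Lean on these libraries where they do the work, as an engineer would, in place of code of your own. Each camera call takes 0.05 s, during which the arm holds its last target. There are 200 camera calls.

### The job

Pull the keyed drive shaft by its white grip head out of the grey holder cup, push it tip first into the steel hub on top of the bench mill, turning it until its key slips into the keyway, and press it fully home against the spring so that its collar sits on the hub. Finish while still gripping the shaft and keeping it pressed home (the spring would push it out again), and leave the other things on the bench where they are.

Things in the scene. Friction and masses are not known exactly. Their poses are not given: they have to be found in the camera images.
- shaft: Loose keyed drive shaft, 126 mm long, about 0.22 kg, upright in the cup at the start. Origin at the centre of its lower tip, z up along it, x towards the key. Lengths up from the tip: steel taper 10 to 16 mm diameter over the first 6 mm, then 16 mm round; key from 12 to 38 mm, a rib 6 mm wide reaching 13 mm from the axis; collar 40 to 46 mm; 16 mm neck; head 80 to 126 mm.
- shaft_head (a point): Centre of the shaft's white grip head, 103 mm above the tip; axes as the shaft's. The head is 46 mm high, 36 mm along x and 24 mm across its two flats (y): grip it across the flats. At its top a small nose 8 mm wide and 10 mm high juts 12 mm out on the key side (+x), so the key's direction shows from above.
- shaft_collar (a point): Centre of the underside of the shaft's steel collar (42 mm diameter, 6 mm thick), 40 mm above the tip; axes as the shaft's. When home it meets the hub's mouth.
- cup: Grey upright holder cup fixed to the bench, 62 mm high, 48 mm outside and 32 mm inside diameter, foot 84 mm across. Origin at the centre of its underside. The shaft's collar rests on its rim, the tip hangs inside, 22 mm above the bench; lift the shaft straight up 45 mm or more to clear the rim.
- drive: Motor base of the bench mill, fixed to the bench: white housing 150 mm (x) by 120 mm (y), 55 mm high, a grey control panel with a black knob on its +x side, a steel hub of 52 mm diameter in the middle of its top, reaching 100 mm. Origin at the centre of the underside, x towards the panel.
- hub_mouth (a point): Centre of the hub's flat top, 100 mm up; z up, x towards the panel. Vertical bore 18 mm wide, the hub does not turn. Its one keyway, 8 mm wide, reaches 14.5 mm from the axis along +x. The shaft enters 12 mm, then its key stands on the face unless over the keyway (within about 0.1 rad). Home is 40 mm deep, collar on the face, the shaft's x along this x.
- ejector (a joint): Spring-loaded brass ejector pin in the bore: 0 when up (its top 26 mm below the hub's mouth), 0.014 m when the shaft is home. It pushes up with 4 N at first touch and 11 N with the shaft home, so a released shaft rises out again by several mm.
- bottle: Bystander: clear bottle with a blue cap, 60 mm diameter, 120 mm high. Origin at the centre of its underside.
- jar: Bystander: amber jar, 72 mm diameter, 85 mm high. Origin at the centre of its underside.
- rack: Bystander: steel rack 110 by 70 mm with corked test tubes, 96 mm high. Origin at the centre of its underside.
- tipbox: Bystander: white box of pipette tips with a blue top, 85 by 120 mm, 51 mm high. Origin at the centre of its underside.
Mind the look-alikes: they are no part of the job. What is shaped like the shaft but brown is not meant. There is more than one size of the drive; the job needs the smaller.

How it is judged:
By the outcome, as a careful person would: the job done as asked, in the order asked, and still so for the second after the job is handed in, while the arm keeps its last pose, push and grip.
It also fails if it takes over 45 s, if anything falls off the work surface, if the arm or the gripper's body presses on something with over 40 N, if the wrist force passes 120 N, or if a joint passes its speed limit or range.

## Working session

There is one attempt and no reset: what is moved stays moved. The work goes in short steps, Python scripts to look and compute and a tool call to move; the robot and the scene stay as the last step left them, time stands still between calls to the robot, and variables do not carry over. Pictures are saved under pics/ and viewed, at most 10 in all, crops included, and the job is handed in when it is done.

Besides the shell and the picture viewer there is one more tool, called by a JSON object that holds its "method" and its "body". arm_command: Moves the arm, as the interface text tells. Its arguments: {"type":"object","properties":{"rows":{"type":"array"},"grip_force":{"type":"number"}},"required":["rows"]}

```bash
mkdir -p pics
cat > h.py <<'E'
import numpy as np, cv2
from plant import r, viewer, search_frame, cut_out, tip_of
def save(p,n): cv2.imwrite('pics/'+n,p['pixels'][:,:,::-1])
def cloud(p):
    K,d=p['camera_matrix'],p['dist_coeffs'];D=p['depth'];h,w=D.shape
    u,v=np.meshgrid(np.arange(w),np.arange(h))
    q=cv2.undistortPoints(np.stack([u,v],-1).reshape(-1,1,2).astype(np.float64),np.array(K),np.array(d)).reshape(h,w,2)
    c=np.dstack([q*D[...,None],D]); X=(c-np.array(p['t']))@np.array(p['R']); X[D==0]=np.nan
    return X
def pix(p,X):
    return cv2.projectPoints(np.float64(X).reshape(-1,1,3),cv2.Rodrigues(np.array(p['R']))[0],np.float64(p['t']),np.array(p['camera_matrix']),np.float64(p['dist_coeffs']))[0].reshape(-1,2)
E
python3 - <<'E'
from h import *
for c in ['top','side']:
    p=viewer.capture(c); save(p,c+'1.png')
    for l in ['shaft_head','shaft_collar','cup','drive','hub_mouth']:
        for o in tip_of(l,p)[:4]: print(c,l,np.round(o['location']),round(o['score'],2),pix(p,o['location']).round())
s=r.observe();print(s['t'],s['eef_pos'],s['tool_rot'],s['force'])
E
```

```text
top shaft_head [556. 137. 128.] 0.48 [[238. 198.]]
top shaft_collar [656. 131.  42.] 0.59 [[245. 174.]]
top cup [559. 138.   4.] 0.67 [[241. 207.]]
top drive [ 283. -206.    0.] 0.91 [[345. 305.]]
top drive [ 576. -170.   -3.] 0.7 [[338. 210.]]
top hub_mouth [ 577. -170.   93.] 0.96 [[343. 203.]]
top hub_mouth [ 276. -209.  142.] 0.7 [[353. 308.]]
top hub_mouth [ 567. -493.    0.] 0.44 [[439. 222.]]
side shaft_head [558. 137. 124.] 0.94 [[255. 235.]]
side shaft_head [655. 129. 106.] 0.94 [[222. 231.]]
side shaft_collar [654. 132.  39.] 0.92 [[224. 251.]]
side shaft_collar [554. 140.  61.] 0.75 [[257. 255.]]
side cup [554. 138.   0.] 0.89 [[259. 272.]]
side drive [ 281. -209.    2.] 0.72 [[388. 217.]]
side drive [ 575. -171.    0.] 0.59 [[293. 205.]]
side hub_mouth [ 280. -208.  148.] 0.62 [[395. 177.]]
side hub_mouth [ 576. -169.  101.] 0.55 [[292. 178.]]
0.6 [ 164.09788003 -498.71219877  207.12059897] [ 4.11270003e-05  9.87397096e-01  1.58262356e-01 -1.42106431e-06] [ 0.0577251   0.38867031 -0.38290562]
```

View pics/top1.png

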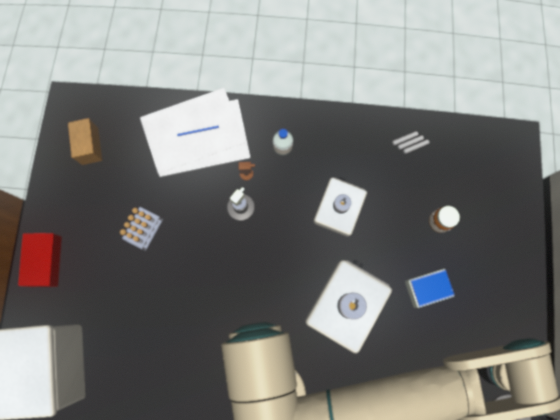

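View pics/side1.png

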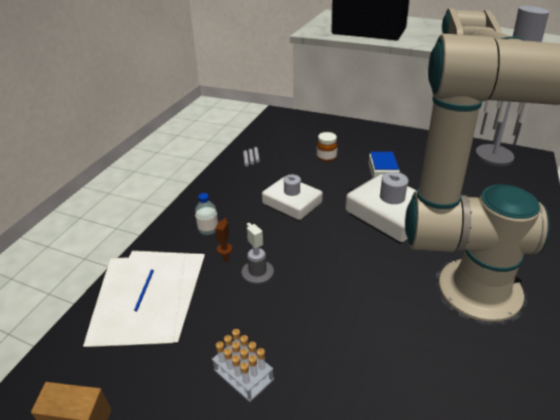

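The white shaft is in the cup at top-view (238,198), and the brown look-alike at (246,172) stands alone. The small drive's hub is at (343,203), with the larger drive at (352,306). I'll fly over the small drive for a close wrist look.

{"method": "arm_command", "body": {"rows": [[0,0,0.1,0,-1],[0.38,0.3,0.13,0,-1],[0.38,0.3,0.13,0,-1],[0.38,0.3,0.13,0,-1],[0.38,0.3,0.13,0,-1],[0.38,0.3,0.13,0,-1],[0.38,0.3,0.13,0,-1],[0.38,0.3,0.13,0,-1],[0.38,0.3,0.13,0,-1],[0.38,0.3,0.13,0,-1],[0.38,0.3,0.13,0,-1],[0.38,0.3,0.13,0,-1],[0.38,0.3,0.13,0,-1],[0.38,0.3,0.13,0,-1],[0.38,0.3,0.13,0,-1],[0.38,0.3,0.13,0,-1]]}}

```text
t: 2.2
eef_pos: [543.4, -199.6, 337.4]
tool_rot: [0.0, 0.988, 0.157, 0.0]
force: [-0.4, 0.3, 0.6]
gripper_width: 85.1
finger_force: 0.0
```

Run:
```python
from h import *
p=viewer.capture('wrist'); save(p,'w1.png')
np.savez('w1.npz',X=cloud(p))
for l in ['drive','hub_mouth']:
    for o in tip_of(l,p)[:3]: print(l,np.round(o['location'],1),round(o['score'],2),pix(p,o['location']).round())
s=r.observe();print(s['t'],s['eef_pos'],s['tool_rot'],s['force'],s['qpos'])
print(p['R'],-np.array(p['R']).T@p['t'])
```

```text
drive [ 280.4 -210.7    3. ] 0.8 [[234. 308.]]
drive [ 578.2 -172.2    3.4] 0.69 [[266. 123.]]
hub_mouth [ 574.7 -166.6   99.7] 0.92 [[258. 131.]]
hub_mouth [ 277.2 -213.4  144.6] 0.6 [[222. 376.]]
2.35 [ 543.73180731 -199.17637392  337.316257  ] [1.36703963e-04 9.87472937e-01 1.57788343e-01 1.36101511e-04] [ 0.1179997   0.26625319 -0.05601652] [-4.14857027e-01  2.24403707e-01  9.54354261e-01 -8.87683676e-05
  1.96245770e+00  8.39004321e-01]
[[ 3.10472996e-01 -9.50582197e-01  7.13398080e-05]
 [-9.03261735e-01 -2.94994108e-01  3.11603458e-01]
 [-2.96183655e-01 -9.68088977e-02 -9.50212229e-01]] [ 618.44578696 -174.96363111  504.71109358]
```

View pics/w1.png

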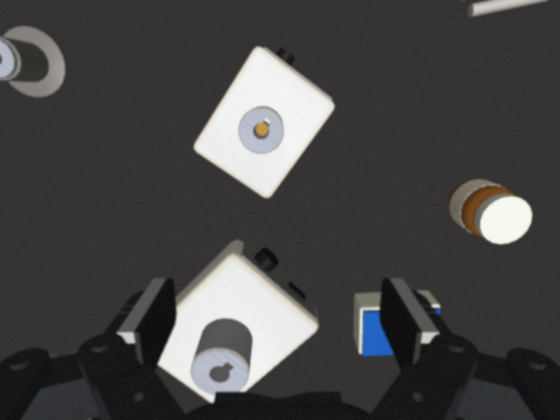

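The small drive's hub is at (262,130), keyway and knob toward the upper right, (268,121) and (285,57). I'll fit its axis from the depth and move on to the shaft.

```bash
cat >> h.py <<'E'
def drivefit(X):
    n=np.linalg.norm(X[...,:2]-[577,-169],axis=2)
    a=X[(n<110)&(abs(X[...,2]-55)<5)]
    rect=cv2.minAreaRect(a[:,:2].astype(np.float32)); b=cv2.boxPoints(rect)
    e=[b[1]-b[0],b[2]-b[1]]; L=max(e,key=np.linalg.norm); ang=np.degrees(np.arctan2(L[1],L[0]))
    h=X[(n<40)&(abs(X[...,2]-100)<5)]
    (c,rad)=cv2.minEnclosingCircle(h[:,:2].astype(np.float32))
    return rect,ang,c,rad,np.median(h[:,2]),len(h)
E
python3 - <<'E'
from h import *
print(drivefit(np.load('w1.npz')['X']))
E
```

```text
(((577.9083862304688, -169.19815063476562), (118.09064483642578, 150.20501708984375), 72.8457260131836), np.float32(-17.15427), (576.4482421875, -168.74734497070312), 26.03706932067871, np.float64(100.23833347615599), 1471)
```

{"method": "arm_command", "body": {"rows": [[0,0.1,0,0,-1],[-0.02,0.31,0,0,-1],[-0.02,0.31,0,0,-1],[-0.02,0.31,0,0,-1],[-0.02,0.31,0,0,-1],[-0.02,0.31,0,0,-1],[-0.02,0.31,0,0,-1],[-0.02,0.31,0,0,-1],[-0.02,0.31,0,0,-1],[-0.02,0.31,0,0,-1]]}}

```text
t: 3.35
eef_pos: [524.4, 109.7, 337.1]
tool_rot: [0.0, 0.988, 0.157, -0.0]
force: [0.5, -0.8, -0.0]
gripper_width: 85.9
finger_force: 0.0
```

Run:
```python
from h import *
p=viewer.capture('wrist'); save(p,'w2.png'); X=cloud(p)
np.savez('w2.npz',X=X)
for l in ['shaft_head','shaft_collar']:
    for o in tip_of(l,p)[:3]: print(l,np.round(o['location'],1),round(o['score'],2),pix(p,o['location']).round())
n=np.linalg.norm(X[...,:2]-[557,138],axis=2)
m=(n<40)&(X[...,2]>138); a=X[m]; print(len(a),np.percentile(a[:,2],[5,50,95]),cv2.minAreaRect(a[:,:2].astype(np.float32)))
b=cv2.boxPoints(cv2.minAreaRect(a[:,:2].astype(np.float32))); print(b)
s=r.observe();print(s['t'],s['eef_pos'],s['tool_rot'],s['force'],s['qpos'])
```

```text
shaft_head [560.2 137.9 125.1] 0.73 [[263. 131.]]
shaft_head [555.4 140.3  22.2] 0.47 [[263. 126.]]
shaft_collar [559.1 139.1  65.8] 0.92 [[263. 127.]]
shaft_collar [654.3 127.2  36.6] 0.79 [[297.  51.]]
shaft_collar [555.4 139.3  23.6] 0.33 [[264. 127.]]
8397 [147.97797633 439.93737618 447.17085107] ((549.02001953125, 138.04745483398438), (53.32496643066406, 55.58761215209961), 23.470577239990234)
[[513.49384 152.92265]
 [535.6331  101.9341 ]
 [584.5462  123.17226]
 [562.4069  174.16081]]
3.5 [524.31144897 110.02978829 337.12622002] [1.02362548e-04 9.87562446e-01 1.57227238e-01 1.08791950e-05] [ 0.98488206  0.53926984 -0.13221062] [ 1.38038164e-01  9.62541919e-02  1.09731621e+00 -2.19697905e-04
  1.94799642e+00  1.39298889e+00]
```

View pics/w2.png

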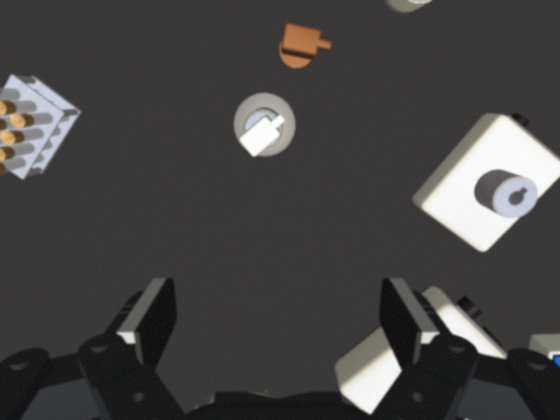

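The white shaft head is at (262,138) with its nose toward the upper right, (280,121). The brown one is at (300,40). Next: head fit with a height limit.

```bash
cat >> h.py <<'E'
def headfit(X,c0,zt):
    n=np.linalg.norm(X[...,:2]-c0,axis=2)
    m=(n<45)&(abs(X[...,2]-zt)<5); a=X[m]
    k=m.astype(np.uint8)
    rect=cv2.minAreaRect(a[:,:2].astype(np.float32))
    b=cv2.boxPoints(rect); e=[b[1]-b[0],b[2]-b[1]]; L=max(e,key=np.linalg.norm); ang=np.arctan2(L[1],L[0])
    d=np.array([np.cos(ang),np.sin(ang)]); t=np.array([-d[1],d[0]])
    q=a[:,:2]-rect[0]; u=q@d; v=q@t
    hist=[(int(i),round(float(np.ptp(v[(u>i)&(u<=i+4)])),1) if ((u>i)&(u<=i+4)).sum()>1 else 0) for i in range(-26,26,4)]
    return len(a),np.median(a[:,2]),rect,np.degrees(ang),hist
E
python3 - <<'E'
from h import *
print(headfit(np.load('w2.npz')['X'],[557,138],148))
E
```

```text
(974, np.float64(148.18005390134064), ((561.5458374023438, 136.1337890625), (24.03746223449707, 47.832157135009766), 57.52860641479492), np.float32(-32.471416), [(-26, 21.0), (-22, 23.4), (-18, 24.0), (-14, 23.2), (-10, 23.8), (-6, 23.7), (-2, 23.7), (2, 23.5), (6, 23.7), (10, 21.9), (14, 7.4), (18, 7.7), (22, 7.0)])
```

{"method": "arm_command", "body": {"rows": [[0.032,0.028,-0.05,-50.6,-1],[0.032,0.028,-0.1,-50.6,-1],[0.032,0.028,-0.14,-50.6,-1],[0.032,0.028,-0.14,-50.6,-1],[0.032,0.028,-0.14,-50.6,-1],[0.032,0.028,-0.14,-50.6,-1],[0.032,0.028,-0.14,-50.6,-1],[0.032,0.028,-0.14,-50.6,-1],[0.032,0.028,-0.14,-50.6,-1],[0.032,0.028,-0.14,-50.6,-1]]}}

```text
t: 4.5
eef_pos: [556.1, 139.1, 197.2]
tool_rot: [0.0, 0.96, -0.278, 0.0]
force: [0.2, 0.5, 0.5]
gripper_width: 85.2
finger_force: 0.0
```

Run:
```python
from h import *
p=viewer.capture('wrist'); save(p,'w3.png'); X=cloud(p)
s=r.observe();print(s['t'],s['eef_pos'],s['tool_rot'],s['force'],s['qpos'])
print(headfit(X,[557,138],148))
```

```text
4.55 [556.09235174 139.20159985 197.15268501] [ 3.64697186e-05  9.60470712e-01 -2.78381050e-01  8.19826963e-06] [-0.52846131  0.02413855 -0.11827999] [ 1.80905069e-01  1.91525406e-01  1.26929114e+00 -7.30244812e-05
  1.68079401e+00  2.31590961e+00]
(2105, np.float64(148.22606500080516), ((561.9227905273438, 135.87481689453125), (23.76390838623047, 47.58710861206055), 58.45408248901367), np.float32(-31.54594), [(-26, 21.4), (-22, 23.5), (-18, 23.4), (-14, 23.1), (-10, 23.0), (-6, 23.7), (-2, 23.5), (2, 23.3), (6, 23.3), (10, 22.0), (14, 7.0), (18, 7.0), (22, 6.9)])
```

View pics/w3.png

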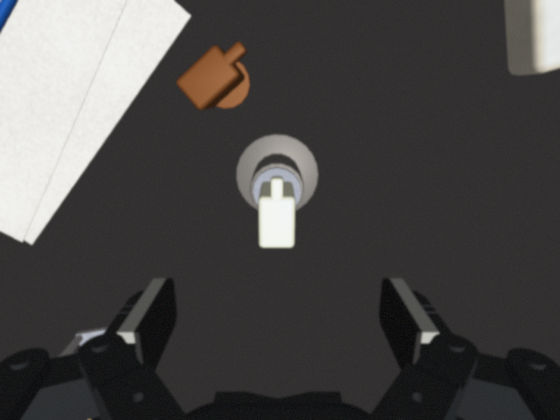

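The head is at (277,222), centred between the fingers at (140,320) and (415,320). Descend and grip.

{"method": "arm_command", "body": {"rows": [[0.001,0,-0.03,0.7,-1],[0.001,0,-0.055,0.7,-1],[0.001,0,-0.08,0.7,-1],[0.001,0,-0.08,0.7,-1],[0.001,0,-0.08,0.7,1],[0.001,0,-0.08,0.7,1],[0.001,0,-0.08,0.7,1],[0.001,0,-0.08,0.7,1],[0.001,0,-0.08,0.7,1],[0.001,0,-0.08,0.7,1],[0.001,0,-0.08,0.7,1],[0.001,0,-0.08,0.7,1],[0.001,0,-0.08,0.7,1],[0.001,0,-0.08,0.7,1]], "grip_force": 90}}

```text
t: 5.95
eef_pos: [557.8, 139.3, 118.6]
tool_rot: [-0.0, 0.962, -0.273, 0.001]
force: [-0.5, 0.3, 6.6]
gripper_width: 20.5
finger_force: 88.5
```

{"method": "arm_command", "body": {"rows": [[0,0,0.02,0,1],[0,0,0.05,0,1],[0,0,0.09,0,1],[0,0,0.13,0,1],[0,0,0.16,0,1],[0,0,0.16,0,1],[0,0,0.16,0,1],[0,0,0.16,0,1]]}}

```text
t: 6.75
eef_pos: [556.4, 139.2, 274.2]
tool_rot: [0.001, 0.962, -0.273, -0.002]
force: [1.0, -0.2, -3.6]
gripper_width: 20.2
finger_force: 88.7
```

Run:
```python
from h import *
s=r.observe();print(s['t'],s['eef_pos'],s['tool_rot'],s['force'],s['gripper_width'])
p=viewer.capture('side'); save(p,'s2.png'); X=cloud(p)
for l in ['shaft_head','shaft_collar','shaft']:
    for o in tip_of(l,p)[:3]: print(l,np.round(o['location'],1),round(o['score'],2))
p=viewer.capture('wrist'); save(p,'w4.png'); X=cloud(p); np.savez('w4.npz',X=X)
i=cv2.imread('pics/s2.png')[100:320,130:410]; j=cv2.imread('pics/w4.png')
i=cv2.resize(i,(400,314)); j=cv2.resize(j,(400,300)); o=np.zeros((314,800,3),np.uint8); o[:,:400]=i;o[:300,400:]=j; cv2.imwrite('pics/c1.png',o)
```

```text
6.75 [556.3799352  139.17242993 274.22954115] [ 0.00106834  0.96200284 -0.2730291  -0.00212142] [ 0.96960911 -0.1882883  -3.5839261 ] 20.198647161715613
shaft_head [654.9 132.  107.9] 0.84
shaft_head [557.3 139.7 281.9] 0.69
shaft_collar [555.6 138.7 215.4] 0.95
shaft_collar [654.6 133.3  41.5] 0.6
shaft_collar [558.3 137.8 279.3] 0.35
shaft [657.  129.2   3.2] 0.96
shaft [555.5 135.9 181. ] 0.93
shaft [554.7 139.4 218.5] 0.4
```

View pics/c1.png

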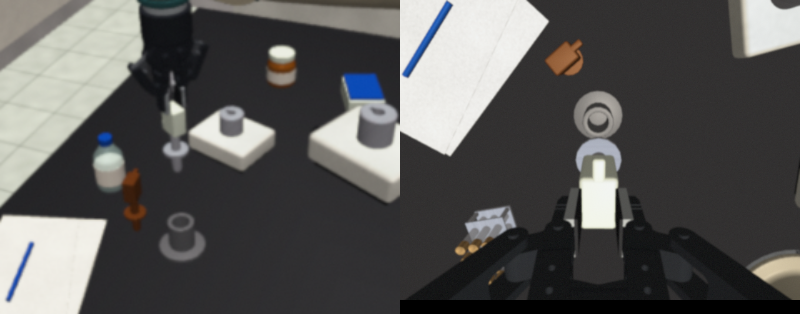

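The shaft is held and out of the cup: it hangs from the gripper in the side view at (175,130), and the cup is empty. Next: how the shaft sits in the grip.

```bash
cat >> h.py <<'E'
def held(X,e,yaw):
    # coordinates in tool-yaw frame relative to TCP
    c,s=np.cos(yaw),np.sin(yaw); Q=X-np.array(e); u=Q[...,0]*c+Q[...,1]*s; v=-Q[...,0]*s+Q[...,1]*c; z=Q[...,2]
    return u,v,z
E
python3 - <<'E'
from h import *
X=np.load('w4.npz')['X']; e=[556.4,139.2,274.2]
yaw=2*np.arctan2(-.273,.962); print('yaw',np.degrees(yaw))
u,v,z=held(X,e,yaw)
n=np.hypot(u,v)
h=np.histogram(z[n<35],bins=np.arange(-110,60,4)); print([(int(b),int(k)) for k,b in zip(*h) if k>15])
m=(abs(v)<6)&(u>-30)&(u<60)&(z>-110)
cols=sorted(set((int(round(a)),int(round(b))) for a,b in zip(u[m][::6],z[m][::6])))[::6]; print(cols)
# collar: z≈ -49..-57
m=(z<-42)&(z>-65)&(n<35)
if m.sum()>10: print('collar',m.sum(),np.median(z[m]),u[m].min(),u[m].max(),v[m].min(),v[m].max())
# nose at top
m=(z>20)&(z<40)&(u>12)&(u<40)&(abs(v)<15)
print('nose',m.sum(),u[m].min(),u[m].max(),np.percentile(v[m],[2,50,98]),np.polyfit(u[m],v[m],1),np.median(z[m]))
E
```

```text
yaw -31.686164235374026
[(-54, 143), (-50, 1326), (-46, 28), (-14, 24), (-10, 72), (-6, 74), (-2, 66), (2, 78), (6, 86), (10, 90), (14, 99), (18, 108), (22, 161), (26, 449), (30, 3819), (34, 340), (38, 366), (42, 404), (46, 454), (50, 477), (54, 503)]
[(-18, 30), (-15, 31), (-13, 32), (-11, 31), (-9, 30), (-8, 33), (-5, 30), (-3, 30), (-1, 31), (1, 31), (3, 32), (6, -50), (6, 32), (7, -44), (8, -49), (9, 31), (10, -49), (10, 101), (10, 107), (11, 103), (12, -83), (12, 104), (13, -48), (14, -48), (15, -47), (16, -48), (17, -49), (17, 2), (17, 14), (17, 27), (18, -50), (18, 9), (18, 23), (19, -50), (20, -53), (20, 32), (23, 31), (25, 32), (28, 25), (29, 26), (30, 27)]
collar 1501 -48.973713604853344 -11.792309776103114 20.233618866309182 -21.365777572547888 20.042372606169764
nose 1544 12.011722265942021 29.87612833993983 [-11.58141065  -0.77072296  10.12531665] [ 0.00093342 -0.73958453] 30.453619255668883
```

{"method": "arm_command", "body": {"rows": [[0.003,-0.03,0,0,1],[0.006,-0.07,0,7,1],[0.01,-0.11,0,14.5,1],[0.013,-0.15,0,14.5,1],[0.016,-0.19,0,14.5,1],[0.018,-0.23,0,14.5,1],[0.019,-0.26,0,14.5,1],[0.02,-0.29,0,14.5,1],[0.0209,-0.3077,0,14.5,1],[0.0209,-0.3077,0,14.5,1],[0.0209,-0.3077,0,14.5,1],[0.0209,-0.3077,0,14.5,1],[0.0209,-0.3077,0,14.5,1],[0.0209,-0.3077,0,14.5,1]]}}

```text
t: 8.4
eef_pos: [578.1, -167.6, 277.3]
tool_rot: [0.0, 0.989, -0.149, 0.0]
force: [-0.5, 0.4, -2.7]
gripper_width: 20.5
finger_force: 88.8
```

Run:
```python
from h import *
s=r.observe();q=s['tool_rot'];e=s['eef_pos'];yaw=2*np.arctan2(q[2],q[1]);print(s['t'],e,q,np.degrees(yaw),s['force'],s['qpos'])
p=viewer.capture('wrist'); save(p,'w5.png'); X=cloud(p); np.savez('w5.npz',X=X)
print(drivefit(X))
u,v,z=held(X,e,yaw); n=np.hypot(u,v)
m=(z<-42)&(z>-60)&(n<35)
print('collar',m.sum(),np.median(z[m]),np.percentile(u[m],[.2,99.8]),np.percentile(v[m],[.2,99.8]))
m=(z>24)&(z<36)&(u>20)&(u<40)&(abs(v)<15)
print('nose',m.sum(),u[m].min(),u[m].max(),np.percentile(v[m],[2,50,98]))
# hub top in tool frame, circle fit on boundary
m=(abs(X[...,2]-100)<5)&(n<60)
c,_=cv2.findContours(m.astype(np.uint8),cv2.RETR_EXTERNAL,cv2.CHAIN_APPROX_NONE)
c=max(c,key=len)[:,0]; P=X[c[:,1],c[:,0]]; P=P[np.hypot(P[:,0]-577,P[:,1]+169)>22]
from scipy.optimize import least_squares
f=least_squares(lambda a:np.hypot(P[:,0]-a[0],P[:,1]-a[1])-26,[577,-169],loss='soft_l1');print('hub',f.x,len(P),m.sum())
```

```text
8.4 [ 578.09825512 -167.59042898  277.28328029] [ 2.27775795e-05  9.88854081e-01 -1.48887860e-01  1.04737408e-04] -17.124963921515622 [-0.4791301  0.4071548 -2.6810895] [-3.43506875e-01  2.70858145e-01  1.01919917e+00 -4.47837877e-06
  1.85132101e+00  1.52617522e+00]
(((578.3555908203125, -169.69717407226562), (118.10432434082031, 149.6544647216797), 72.79715728759766), np.float32(-17.202839), (576.5137939453125, -169.27638244628906), 26.107776641845703, np.float64(100.19482155837235), 1491)
collar 1511 -50.28611169698448 [-11.27465654  19.96085019] [-21.12481736  20.03410299]
nose 448 20.065690148667606 29.592226097770915 [-4.55734219 -0.76376269  3.0391588 ]
hub [ 576.45885786 -169.11715713] 117 1491
```

View pics/w5.png

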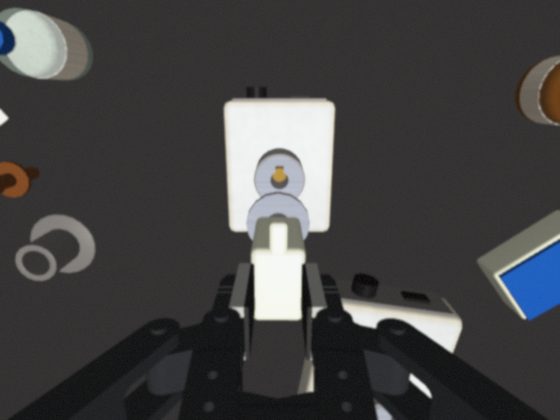

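The shaft's key (nose at (278,235)) lines up with the hub's keyway at (279,172). A small lateral correction, then descend to the start of entry.

{"method": "arm_command", "body": {"rows": [[-0.001,-0.0011,-0.03,0,1],[-0.001,-0.0011,-0.055,0,1],[-0.001,-0.0011,-0.07,0,1],[-0.001,-0.0011,-0.078,0,1],[-0.001,-0.0011,-0.081,0,1],[-0.001,-0.0011,-0.084,0,1],[-0.001,-0.0011,-0.087,0,1],[-0.001,-0.0011,-0.087,0,1]]}}

```text
t: 9.25
eef_pos: [577.1, -169.6, 190.4]
tool_rot: [0.0, 0.989, -0.149, 0.0]
force: [-0.4, -0.1, -3.0]
gripper_width: 20.3
finger_force: 88.8
```

{"method": "arm_command", "body": {"rows": [[0,0,-0.003,0,1],[0,0,-0.005,0,1],[0,0,-0.007,0,1],[0,0,-0.009,0,1],[0,0,-0.009,0,1]]}}

```text
t: 9.75
eef_pos: [576.8, -169.5, 180.7]
tool_rot: [-0.0, 0.989, -0.149, -0.0]
force: [1.1, -0.1, -3.1]
gripper_width: 20.2
finger_force: 88.8
```

{"method": "arm_command", "body": {"rows": [[0,0,-0.003,0,1],[0,0,-0.006,0,1],[0,0,-0.009,0,1],[0,0,-0.012,0,1],[0,0,-0.015,0,1],[0,0,-0.015,0,1]]}}

```text
t: 10.35
eef_pos: [577.2, -169.6, 166.6]
tool_rot: [0.0, 0.989, -0.149, 0.001]
force: [-0.0, 0.0, 1.7]
gripper_width: 20.6
finger_force: 89.5
```

{"method": "arm_command", "body": {"rows": [[0,0,-0.002,0,1],[0,0,-0.004,0,1],[0,0,-0.006,0,1],[0,0,-0.008,0,1],[0,0,-0.0095,0,1],[0,0,-0.0105,0,1],[0,0,-0.0105,0,1],[0,0,-0.0105,0,1]]}}

```text
t: 11.15
eef_pos: [577.6, -169.7, 157.0]
tool_rot: [0.0, 0.989, -0.149, 0.001]
force: [-0.6, -0.4, 8.3]
gripper_width: 20.5
finger_force: 90.1
```

{"method": "arm_command", "body": {"rows": [[0,0,-0.0007,0,1],[0,0,-0.0014,0,1],[0,0,-0.002,0,1],[0,0,-0.002,0,1],[0,0,-0.002,0,1]]}}

```text
t: 11.65
eef_pos: [577.9, -169.8, 156.7]
tool_rot: [0.0, 0.989, -0.149, 0.002]
force: [-2.6, 1.3, 14.6]
gripper_width: 20.4
finger_force: 90.9
```

{"method": "arm_command", "body": {"rows": [[0,0,-0.001,0,1],[0,0,-0.0015,0,1],[0,0,-0.0015,0,1],[0,0,-0.0015,0,1]]}}

```text
t: 12.05
eef_pos: [578.2, -170.0, 156.6]
tool_rot: [0.001, 0.989, -0.149, 0.003]
force: [-3.7, 1.1, 20.1]
gripper_width: 20.5
finger_force: 91.6
```

Run:
```python
from h import *
s=r.observe();q=s['tool_rot'];e=s['eef_pos'];yaw=2*np.arctan2(q[2],q[1]);print(s['t'],e,q,s['force'],s['moment'],s['gripper_width'])
p=viewer.capture('wrist'); X=cloud(p); save(p,'w6.png')
u,v,z=held(X,e,yaw); n=np.hypot(u,v)
m=(z<-40)&(z>-62)&(n<35)
print('z hist',[(int(b),int(k)) for k,b in zip(*np.histogram(X[...,2][n<35],bins=np.arange(60,200,2))) if k>10])
p=viewer.capture('side'); save(p,'s3.png')
for l in ['shaft_collar','shaft_head']:
    for o in tip_of(l,p)[:3]: print(l,np.round(o['location'],1),round(o['score'],2))
i=cv2.resize(cv2.imread('pics/s3.png')[110:230,220:380],(400,300),interpolation=cv2.INTER_CUBIC); j=cv2.resize(cv2.imread('pics/w6.png'),(400,300)); cv2.imwrite('pics/c2.png',np.hstack([i,j]))
```

```text
12.05 [ 578.21619849 -169.96238121  156.64941986] [ 7.03200389e-04  9.88768647e-01 -1.49420199e-01  3.11014544e-03] [-3.70077963  1.07811507 20.14857641] [0.30704981 0.8731312  0.00300059] 20.522437016848055
z hist [(60, 35), (62, 27), (64, 28), (66, 33), (68, 31), (70, 33), (72, 37), (74, 28), (76, 39), (78, 39), (80, 32), (82, 39), (84, 37), (86, 43), (88, 39), (90, 40), (92, 44), (94, 44), (96, 70), (98, 528), (100, 625), (102, 42), (104, 408), (106, 957), (108, 18), (144, 32), (146, 38), (148, 28), (150, 29), (152, 30), (154, 38), (156, 34), (158, 37), (160, 36), (162, 44), (164, 41), (166, 45), (168, 45), (170, 47), (172, 50), (174, 49), (176, 61), (178, 66), (180, 84), (182, 144), (184, 1109), (186, 2911), (188, 168), (190, 168), (192, 183), (194, 165), (196, 213)]
shaft_collar [655.4 129.9  38.7] 0.7
shaft_collar [ 574.  -169.2   98.7] 0.63
shaft_head [652.7 133.2 104.8] 0.83
shaft_head [ 577.6 -168.8  160.8] 0.52
```

View pics/c2.png

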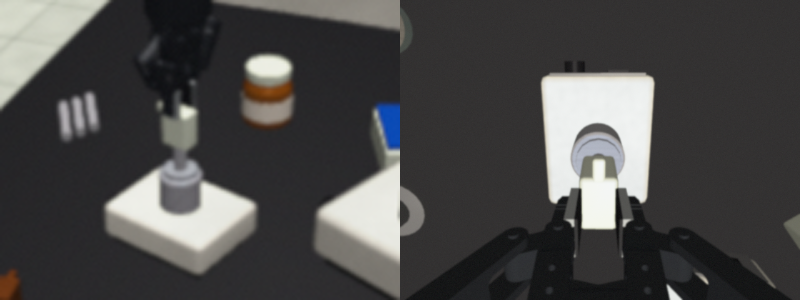

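The collar sits on the hub face: side crop (180,175), collar top at 106 mm and head top at 186 mm, which match the home values. The arm is pressing with about 23 N, so I'm handing in.

```bash
python3 -c "
from plant import r
print(r.job_done())"
```

```text
the job is handed in; nothing more can be done
None
```

The shaft is fully home in the small drive's hub with its key in the keyway, still gripped and pressed down with about 23 N; the job was handed in at about 12 s, and I did not touch anything else on the bench.

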